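# Seat the stopper and tip the sample tube over the drip tray

### The arm

A 7-joint arm with a two-finger parallel gripper is mounted at the origin on the work surface. World frame = base frame: x ahead of the robot, y to its left, z up, the work surface at z = 0. Lengths are in m, angles in rad, forces in N, time in s.
With the tool pointing down it reaches from about 0.35 to 0.9 m from the base axis. Payload 19.9 kg.
Tool frame: the origin (TCP) lies midway between the tips of the shut fingers; the grasp point (between the pads) lies manip.hold_point_z behind it (manip.hold_point_z is the distance from the TCP to the grasp point, in m); z points along the fingers, y is the line along which they close (so a half turn about z gives the same grasp; the last joint's range is limited). The gripper opens to 94 mm and grips with 3 to 60 N. Pads are 16 mm wide; open, the fingers measure 119 mm over their backs; the gripper's body (75 mm by 177 mm) begins 78 mm behind the grasp point.
Start: joints at [1.062, 0.417, -0.01, 1.614, 0.005, 1.111, -0.053], TCP at [0.281, -0.558, 0.205] pointing down, gripper open.
Joint ranges: [-2.81, 2.81], [-0.39, 2.02], [-1.27, 1.25], [0.06, 2.57], [-1.19, 4.33], [0.19, 2], [-2.82, 2.82]. Speed limits (rad/s): [1.89, 1.89, 2.39, 2.39, 3.01, 3.01, 3.01].

### API

Orientations are given as [roll, pitch, yaw] about the fixed x, y, z axes, in that order (R = Rz(yaw) Ry(pitch) Rx(roll)).
In Python, from bench import manip gives the robot as it stands. The module is installed in compiled form; this text tells all that it offers.
- The arm moves only by the tool send_rows, never from a script. Its argument "motion" is a list of rows, each a list of 7 numbers: the turn, a rotation vector about the world's x, y, z in degrees, then the shift along the world's x, y, z in mm, then the closure in counts, from 0 (fully open) to 255 (shut). In form: [[wx, wy, wz, dx, dy, dz, fingers], ...]. A call has 1 to 5 rows; each row is the pose to reach, as a shift and turn from the pose commanded when the call began; what a row does not reach only later rows make up. A row lasts 1/8 s, in which the tool goes at most 62.5 mm and 10.7 degrees, less where a joint would pass 70% of its speed; a pose out of reach is approached as far as the arm can. A call with a gripper value outside its range is refused whole. The fingers move at their own pace and stop on an object; the grip force is fixed at half the most. Time passes only in rows, so rows that repeat a pose let the fingers close. It gives the time, the measured TCP pose, the force, the opening and the grip force at its end, in the units of the state.
- manip.sense(): the state, without advancing time (a new reading comes with each control period).
- manip.capture(name): name is "scene" or "top" or "wrist"; returns a dict with "image" (480x640x3 uint8, red, green, blue), "intrinsics" (3x3 intrinsics, pixels), "R" (3x3) and "t" (3): a world point X has camera coordinates R X + t. Camera axes: x right, y down, z forward; pixel columns grow to the right and rows downward; lengths in m; the calibration is good to about 2 mm. A picture is of the moment at which its call begins. There is no depth.
- manip.finish_job(): hands the job in; it is judged then, once.
Trained networks look in the newest picture that a camera, given by its name, has taken for a name from the list of things; names that differ only in an ending like _2 or _b are one class to them, and where a whole thing is asked for, a point or a joint stands for the part that bears it (a point fixed in the world has none). Each returns a list of dicts, best first, with "p" (0 to 1); they miss things now and then, are a little off and sometimes report something else, mostly with a low value. They report only what shows in the picture. A call takes as long as a camera call. They do not tell look-alikes from the thing itself.
- manip.masks_of(camera, thing): "pixels" (480x640 bool, what is visible of it) and "box" ([centre column, centre row, width, height] in pixels, round what is visible of it).
The state is a dict: "clock": time; "joints": joint angles; "dq": joint speeds; "tau": joint torques, N m; "tool_pos": TCP position; "ee_rot": TCP orientation; "contact_force": force on the tool from outside, world axes, zero at the start; "ft_torque": the same for the moment, N m; "finger_gap": finger opening in m; "gripper_force": force on a finger pad.
Only numpy, scipy, OpenCV 4.12 (cv2) and the standard library are available. Lean on these libraries where they do the work, as an engineer would, in place of code of your own. Each camera call takes 0.05 s, during which the arm holds its last target. There are 200 camera calls.

### The job

Press the stopper of the tall sample tube fully home while the tube stands in its rack, then draw the tube out and tip it over to lean about 45 degrees from upright, stopper end still the higher, with the stopper above the inside of the steel drip tray and the lowest part of the tube about 10 cm above the tray, as for a leak check. Finish while still holding the tube there, steady, in the gripper: do not put it down or let go. Leave the two shorter tubes in the rack and do not disturb the jar or the slide box.

Things in the scene. Friction and masses are not known exactly. Their poses are not given: they have to be found in the camera images.
- rack: fixed aluminium tube rack standing on the bench, 66 mm (its x) by 235 mm (its y) by 70 mm high; origin at the centre of its underside, z up. Three places in a row along its y at -75, 0 and +75 mm, each a 33 mm hole through the 10 mm top plate (upper face 70 mm above the bench) over an 8 mm deep socket whose floor is 6 mm above the bench. The tall tube and the two short tubes stand in the three places, in any order.
- tube: the tall sample tube, white plastic, 30 mm diameter, 118 mm long without its stopper, 90 g give or take a third, loose in its rack place (about 1.5 mm play all round, so it may lean up to 3 degrees); origin at the centre of its underside, z along its axis towards the stopper. In the rack its foot is 6 mm and its rim 124 mm above the bench: 54 mm of plain tube wall stand above the rack's top plate for gripping. The only tube with a stopper that stands proud.
- tube_foot (a point): centre of the tall tube's underside
- stopper_top (a point): centre of the flat top of the tall tube's stopper; with the stopper fully home it is 132 mm from the tube's foot along its axis (138 mm above the bench in the rack), at the start up to 9 mm more. The stopper is a grey flat disc, 36 mm diameter, 14 mm thick, over a 23 mm plug.
- stopper_part (a joint): how far the stopper has been pushed in, m: 0 to 0.003 at the start, 0.009 fully home (disc on the tube's rim). It moves with stiff friction of about 7 N, with no spring, and stays where it is left; a push of 10 to 15 N straight down on the disc seats it.
- short_tube_a: shorter closed tube in the rack, 30 mm diameter, 105 mm long with its 35 mm grey screw cap (top 111 mm above the bench); origin at the centre of its underside. Leave it alone.
- short_tube_b: the same as short_tube_a, in another place of the rack. Leave it alone.
- tray: fixed shallow steel drip tray, 150 mm (its x) by 200 mm (its y), 20 mm high, walls 3 mm; origin at the centre of its underside on the bench, z up
- jar: closed amber jar, 58 mm diameter, 85 mm high, on the bench beyond the rack and tray; origin at the centre of its underside. Leave it alone.
- slide_box: flat closed slide box, 87 by 102 by 38 mm, on the bench beyond the rack; origin at the centre of its underside. Leave it alone.
Not all that is in view belongs to the job. Of the things shaped like the tray, the steel one is meant.

How it is judged:
By the outcome, as a careful person would: the job done as asked, in the order asked, and still so for the second after the job is handed in, while the arm keeps its last pose, push and grip.
It also fails if it takes over 53 s, if anything falls off the work surface, if the arm or the gripper's body presses on something with over 40 N, if the wrist force passes 120 N, or if a joint passes its speed limit or range.

## Working session

There is one attempt and no reset: what is moved stays moved. The work goes in short steps, Python scripts to look and compute and a tool call to move; the robot and the scene stay as the last step left them, time stands still between calls to the robot, and variables do not carry over. Pictures are saved under pics/ and viewed, at most 10 in all, crops included, and the job is handed in when it is done.

Besides the shell and the picture viewer there is one more tool, called by a JSON object that holds its "op" and its "data". send_rows: Moves the arm, as the interface text tells. Its arguments: {"type":"object","properties":{"motion":{"type":"array","items":{"type":"array","items":{"type":"number"}}}},"required":["motion"]}

```bash
mkdir -p pics; cat > h.py <<'E'
import numpy as np, cv2
from bench import manip
def cap(n,save=None):
    c=manip.capture(n)
    if save: cv2.imwrite('pics/'+save,c['image'][:,:,::-1])
    return c
def proj(c,X):
    p=c['intrinsics']@(c['R']@np.array(X)+c['t']); return p[:2]/p[2]
def onz(c,uv,z):
    d=c['R'].T@np.linalg.inv(c['intrinsics'])@np.array([uv[0],uv[1],1.]); o=-c['R'].T@c['t']
    return o+d*(z-o[2])/d[2]
E
python3 - <<'E'
from h import *
s=manip.sense(); print(manip.hold_point_z,s['tool_pos'],s['ee_rot'],s['finger_gap'],s['contact_force'])
for n in('scene','top'):
    c=cap(n,n+'.png'); print(n,-c['R'].T@c['t'])
    for t in('tube','rack','tray','short_tube_a','jar','slide_box','stopper_top'):
        for m in manip.masks_of(n,t)[:4]: print(t,round(m['p'],2),np.round(m['box']),np.round(onz(c,m['box'][:2],0.0),3))
E
```

```text
0.0188 [ 0.2810871  -0.55780862  0.2048118 ] [-3.14035452e+00  8.18486493e-05  4.66787047e-01] 0.09425480424034215 [-0.10369918 -0.23769882 -0.59176512]
scene [1.34595143 0.36790962 1.04777522]
tube 0.63 [418. 311.  21.  53.] [0.476 0.115 0.   ]
rack 0.74 [449. 345. 118. 101.] [0.532 0.207 0.   ]
tray 0.94 [150. 231. 103.  62.] [ 0.54  -0.592  0.   ]
tray 0.84 [249. 275. 103.  69.] [ 0.555 -0.28   0.   ]
tray 0.79 [303. 184.  94.  58.] [ 0.196 -0.338  0.   ]
short_tube_a 0.97 [480. 355.  24.  40.] [0.526 0.273 0.   ]
short_tube_a 0.63 [448. 334.  27.  42.] [0.506 0.195 0.   ]
jar 0.76 [334. 364.  24.  48.] [0.686 0.015 0.   ]
slide_box 0.8 [386. 403.  61.  60.] [0.721 0.146 0.   ]
slide_box 0.53 [420. 292.  17.  18.] [0.42  0.098 0.   ]
top [ 0.30743788 -0.14379597  1.34126322]
tube 0.7 [220. 210.  22.  22.] [0.553 0.161 0.   ]
rack 0.95 [202. 208.  91.  42.] [0.558 0.213 0.   ]
rack 0.18 [220. 208.  17.  15.] [0.557 0.16  0.   ]
tray 0.95 [394. 335.  74.  59.] [ 0.203 -0.344  0.   ]
tray 0.75 [477. 217.  72.  56.] [ 0.542 -0.585  0.   ]
tray 0.59 [369. 210.  78.  66.] [ 0.558 -0.275  0.   ]
short_tube_a 0.69 [170. 195.  15.  16.] [0.594 0.309 0.   ]
short_tube_a 0.43 [198. 204.  20.  14.] [0.569 0.225 0.   ]
jar 0.78 [268. 157.  23.  25.] [0.713 0.026 0.   ]
jar 0.65 [219. 208.  19.  16.] [0.559 0.164 0.   ]
slide_box 0.71 [224. 147.  43.  32.] [0.743 0.155 0.   ]
stopper_top 0.6 [219. 208.  16.  13.] [0.559 0.164 0.   ]
```

```bash
python3 - <<'E'
import cv2,numpy as np
a=cv2.imread('pics/scene.png');b=cv2.imread('pics/top.png')
x=cv2.resize(a[140:440,80:540],(800,522));cv2.imwrite('pics/s1.png',x)
cv2.imwrite('pics/t1.png',cv2.resize(b[120:380,140:530],(800,533),interpolation=cv2.INTER_CUBIC))
E
```

```text
(no output)
```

View pics/s1.png

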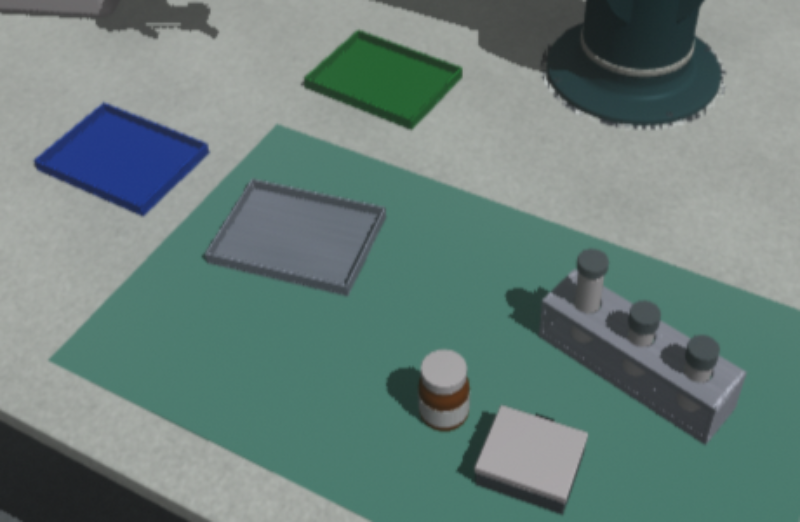

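View pics/t1.png

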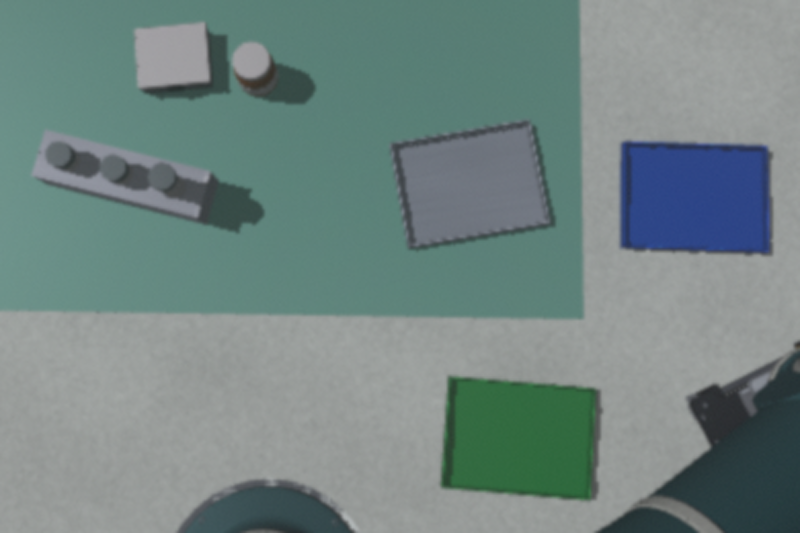

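Three tray-like things: blue, scene (150,231); green, (303,184); and bare grey metal, (249,275). The grey one is steel, so it's the one meant. Tubes: (420,290) is the tall one, white wall showing under a proud disc. The ones at (450,330) and (483,350) are the short ones. I'll confirm in one enlarged crop.

```bash
python3 - <<'E'
from h import *
from scipy.optimize import least_squares
S=cap('scene');T=cap('top')
a=S['image'][:,:,::-1];b=T['image'][:,:,::-1]
x=np.hstack([cv2.resize(a[265:395,390:520],(400,400),interpolation=2),cv2.resize(b[175:245,325:395+20][:, :70],(400,400),interpolation=2)])
y=np.hstack([cv2.resize(b[180:230,150:250],(400,200),interpolation=2),cv2.resize(a[235:315,195:305],(400,200),interpolation=2)])
cv2.imwrite('pics/conf.png',np.vstack([x,y]))
# tray outline from top: mask -> minAreaRect
for n,c in(('top',T),('scene',S)):
    for m in manip.masks_of(n,'tray'):
        w=onz(c,m['box'][:2],0.02)
        if abs(w[0]-.55)<.06 and abs(w[1]+.28)<.06:
            k,_=cv2.findContours(m['pixels'].astype(np.uint8),0,1); k=max(k,key=cv2.contourArea)
            P=np.array([onz(c,p[0],0.015)[:2] for p in k],np.float32); print(n,'tray',cv2.minAreaRect(P*1000))
    for m in manip.masks_of(n,'rack')[:1]:
        k,_=cv2.findContours(m['pixels'].astype(np.uint8),0,1); k=max(k,key=cv2.contourArea)
        if n=='top': print('rack',cv2.minAreaRect(np.array([onz(c,p[0],0.07)[:2] for p in k],np.float32)*1000))
    for t,z in(('stopper_top',.144),('tube',.144),('short_tube_a',.111)):
        for m in manip.masks_of(n,t): print(n,t,round(m['p'],2),np.round(m['box'],1),np.round(onz(c,m['box'][:2],z),3))
E
```

```text
top tray ((555.9902954101562, -270.0438232421875), (153.96221923828125, 200.30372619628906), 10.951882362365723)
rack ((549.8489990234375, 197.82650756835938), (248.5001983642578, 72.97943115234375), 76.5372085571289)
top stopper_top 0.53 [221.  207.1  15.2  13. ] [0.533 0.126 0.144]
top tube 0.74 [221.2 208.1  24.5  17.1] [0.531 0.125 0.144]
top short_tube_a 0.7 [168.6 194.6  11.9  18.7] [0.572 0.276 0.111]
top short_tube_a 0.6 [194.1 203.7  19.9  12.2] [0.548 0.206 0.111]
top short_tube_a 0.37 [266.9 155.1  24.6  25.2] [0.684 0.014 0.111]
scene tray ((560.7234497070312, -269.4819030761719), (165.2425537109375, 209.71470642089844), 11.038827896118164)
scene stopper_top 0.58 [420.4 292.1  18.9  15.1] [0.548 0.135 0.144]
scene tube 0.63 [418.  311.6  21.3  53.3] [0.596 0.15  0.144]
scene short_tube_a 0.69 [445.5 336.5  23.7  44.3] [0.603 0.212 0.111]
scene short_tube_a 0.56 [480.  353.3  25.7  41.8] [0.61  0.282 0.111]
```

View pics/conf.png

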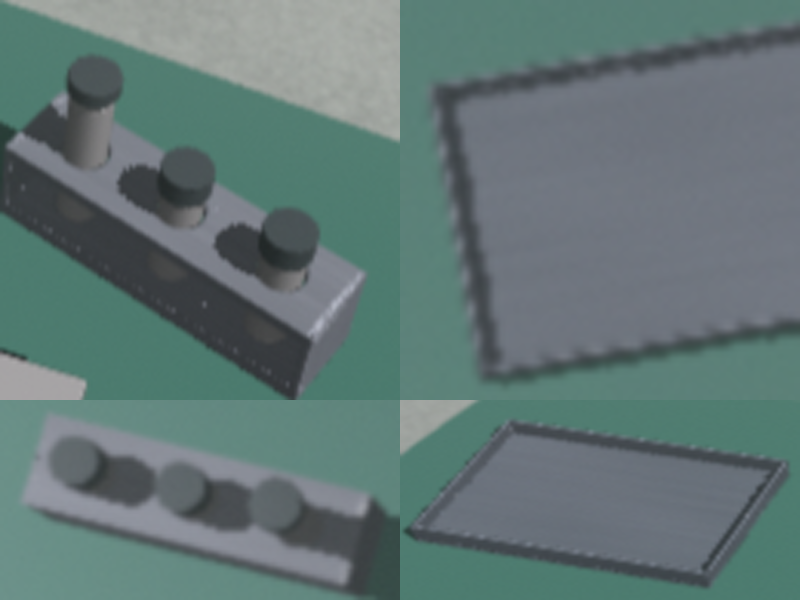

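The crop confirms it: the tall tube is at the right-hand end of the rack in the top view, stopper proud, and the bare metal tray is the steel one. Moving over the tube.

{"op": "send_rows", "data": {"motion": [[0,0,5,20,50,20,0],[0,0,10,40,110,40,0],[0,0,15,60,170,60,0],[0,0,20,80,230,75,0],[0,0,20,100,280,75,0]]}}

```text
clock: 2.02
tool_pos: [0.3814, -0.2777, 0.2816]
ee_rot: [3.139, 0.0, 0.817]
contact_force: [1.6, 0.1, 0.5]
finger_gap: 0.0939
gripper_force: 0.0
```

{"op": "send_rows", "data": {"motion": [[0,0,5,20,55,0,255],[0,0,10,40,110,0,255],[0,0,15,60,165,0,255],[0,0,20,80,220,0,255],[0,0,25,90,270,0,255]]}}

```text
clock: 2.65
tool_pos: [0.4713, -0.0072, 0.2806]
ee_rot: [3.141, -0.0, 1.256]
contact_force: [-0.3, -0.8, 0.2]
finger_gap: 0.0473
gripper_force: 0.0
```

```bash
python3 - <<'E'
from h import *
s=manip.sense(); print(s['clock'],s['tool_pos'],s['ee_rot'],s['finger_gap'])
c=cap('wrist','w1.png'); S=cap('scene');T=cap('top')
print('cam',-c['R'].T@c['t'],c['R'][2])
print(onz(T,(219.25,205.75),.144),onz(S,(420.9,289.7),.144))
for t in('stopper_top','tube','short_tube_a','rack'):
    for m in manip.masks_of('wrist',t): print(t,round(m['p'],2),np.round(m['box'],1),np.round(onz(c,m['box'][:2],.144 if t[0]!='r' else .07),3))
E
```

```text
2.65 [ 0.47127363 -0.00716048  0.28058373] [ 3.14113093e+00 -1.88159837e-04  1.25560833e+00] 0.04725900385336389
cam [0.4979071  0.07279586 0.45819382] [-0.0881918  -0.27285645 -0.95800395]
[0.53678708 0.13024829 0.144     ] [0.54128064 0.13392085 0.144     ]
stopper_top 0.71 [341.7  37.7  46.8  58. ] [0.537 0.135 0.144]
tube 0.93 [341.8  43.5  46.7  60.2] [0.536 0.131 0.144]
rack 0.74 [337.6  57.2  77.1 109.8] [0.538 0.134 0.07 ]
```

View pics/w1.png

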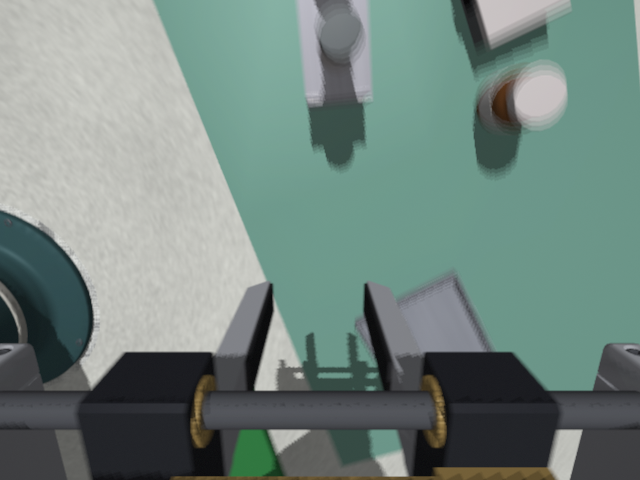

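The wrist view shows the tall stopper disc at (339,33), with the rack nearly upright in the picture, so the closing axis already lies across the rack. Approaching for a closer measurement.

{"op": "send_rows", "data": {"motion": [[0,0,1,15,30,0,255],[0,0,2,25,50,0,255],[0,0,2,35,65,0,255],[0,0,2,35,65,0,255],[0,0,2,35,65,0,255]]}}

```text
clock: 3.62
tool_pos: [0.5056, 0.0549, 0.2802]
ee_rot: [-3.141, 0.0, 1.287]
contact_force: [-0.1, -0.1, -0.4]
finger_gap: 0.0003
gripper_force: 0.0
```

```bash
python3 - <<'E'
from h import *
s=manip.sense(); print(s['clock'],s['tool_pos'],s['ee_rot'],s['finger_gap'],s['contact_force'])
c=cap('wrist','w2.png'); print(-c['R'].T@c['t'],c['R'][2])
for t in('stopper_top','tube','short_tube_a','rack'):
    for m in manip.masks_of('wrist',t): print(t,round(m['p'],2),np.round(m['box'],1),np.round(onz(c,m['box'][:2],.144 if t[0]!='r' else .07),3))
E
```

```text
3.625 [0.50559506 0.05494699 0.2802234 ] [-3.14116842e+00  3.91232117e-04  1.28650639e+00] 0.0002986239136208522 [-0.11144194 -0.11380278 -0.4389238 ]
[0.52993174 0.13572403 0.45777637] [-0.08073956 -0.27577447 -0.95782544]
stopper_top 0.73 [326.4 132.9  42.1  47.4] [0.537 0.134 0.144]
tube 0.69 [329.9 131.7  44.5  48.5] [0.54  0.135 0.144]
short_tube_a 0.72 [325.4  44.   35.9  49.2] [0.554 0.198 0.144]
short_tube_a 0.5 [327.  133.3  42.7  44. ] [0.537 0.134 0.144]
rack 0.77 [323.3  87.1  76.6 174.2] [0.547 0.176 0.07 ]
```

View pics/w2.png

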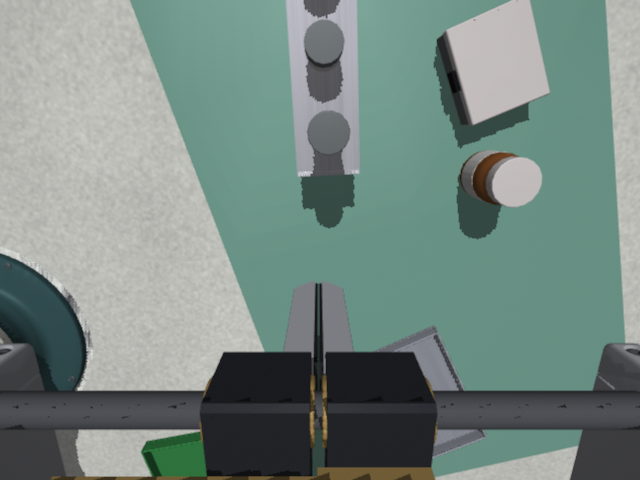

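{"op": "send_rows", "data": {"motion": [[0,0,0,16,40,0,255],[0,0,0,32,78,0,255],[0,0,0,32,78,-50,255],[0,0,0,32,78,-115,255],[0,0,0,32,78,-115,255]]}}

```text
clock: 4.5
tool_pos: [0.5357, 0.133, 0.1626]
ee_rot: [-3.136, 0.003, 1.287]
contact_force: [1.0, 0.1, 1.2]
finger_gap: 0.0005
gripper_force: 0.0
```

```bash
python3 - <<'E'
from h import *
s=manip.sense(); print(s['clock'],s['tool_pos'],s['ee_rot'],s['contact_force'])
c=cap('wrist');S=cap('scene');T=cap('top')
v=np.hstack([cv2.resize(c['image'][140:380,220:420],(360,432)),cv2.resize(S['image'][225:345,370:470],(360,432),interpolation=2)])
cv2.imwrite('pics/p1.png',v[:,:,::-1])
print(proj(c,s['tool_pos']),proj(S,s['tool_pos']))
for n,k in(('wrist',c),('scene',S)):
  for m in manip.masks_of(n,'stopper_top'): print(n,round(m['p'],2),np.round(m['box'],1),np.round(onz(k,m['box'][:2],.14),3))
E
```

```text
4.5 [0.53574022 0.13295194 0.16255154] [-3.13585934e+00  2.70514408e-03  1.28728714e+00] [1.0371331  0.13874973 1.1894035 ]
[316.8095292  298.82466009] [422.3550792  281.27607089]
wrist 0.79 [320.4 271.4  62.4  49.6] [0.54  0.139 0.14 ]
scene 0.76 [421.2 292.7  21.1  16.4] [0.545 0.136 0.14 ]
```

View pics/p1.png

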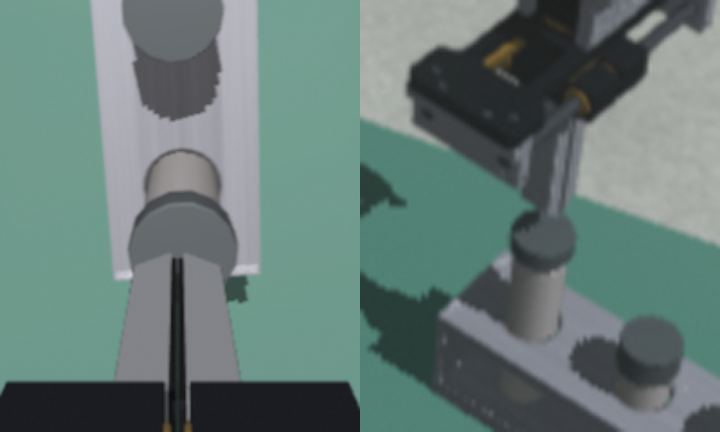

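{"op": "send_rows", "data": {"motion": [[0,0,0,1,0,-10,255],[0,0,0,1,0,-14,255],[0,0,0,1,0,-18,255],[0,0,0,1,0,-20,255]]}}

```text
clock: 5.25
tool_pos: [0.5387, 0.1338, 0.1451]
ee_rot: [-3.141, 0.0, 1.287]
contact_force: [0.0, 0.3, -0.0]
finger_gap: -0.0
gripper_force: 0.0
```

{"op": "send_rows", "data": {"motion": [[0,0,0,0,0,-1,255],[0,0,0,0,0,-2,255],[0,0,0,0,0,-3,255],[0,0,0,0,0,-4,255]]}}

```text
clock: 5.75
tool_pos: [0.5394, 0.134, 0.1421]
ee_rot: [3.14, -0.001, 1.287]
contact_force: [-0.2, -0.2, 6.4]
finger_gap: 0.0003
gripper_force: 3.5
```

Contact. Pushing on.

{"op": "send_rows", "data": {"motion": [[0,0,0,0,0,-1,255],[0,0,0,0,0,-2,255],[0,0,0,0,0,-3,255],[0,0,0,0,0,-3,255]]}}

```text
clock: 6.25
tool_pos: [0.5392, 0.1339, 0.1389]
ee_rot: [3.141, -0.0, 1.287]
contact_force: [-0.2, 0.4, 5.4]
finger_gap: 0.0007
gripper_force: 2.7
```

{"op": "send_rows", "data": {"motion": [[0,0,0,0,0,-1,255],[0,0,0,0,0,-1,255]]}}

```text
clock: 6.5
tool_pos: [0.5395, 0.134, 0.1382]
ee_rot: [3.14, -0.001, 1.287]
contact_force: [-0.4, -0.7, 9.5]
finger_gap: 0.0005
gripper_force: 4.6
```

{"op": "send_rows", "data": {"motion": [[0,0,0,0,0,-1,255],[0,0,0,0,0,-1,255]]}}

```text
clock: 6.75
tool_pos: [0.5403, 0.1343, 0.1381]
ee_rot: [3.138, -0.002, 1.287]
contact_force: [-1.5, -0.7, 18.8]
finger_gap: 0.0001
gripper_force: 9.4
```

{"op": "send_rows", "data": {"motion": [[0,0,0,0,0,-1,255],[0,0,0,0,0,-1,255]]}}

```text
clock: 7.0
tool_pos: [0.541, 0.1346, 0.1379]
ee_rot: [3.137, -0.002, 1.287]
contact_force: [-0.2, -1.5, 29.2]
finger_gap: 0.0005
gripper_force: 14.2
```

The stop is hard at z=0.138 with 29 N, so the stopper is seated. Raising and opening, then looking.

{"op": "send_rows", "data": {"motion": [[0,0,0,0,0,8,255],[0,0,0,0,0,35,60],[0,0,0,0,0,35,0],[0,0,0,0,0,35,0],[0,0,0,0,0,35,0]]}}

```text
clock: 7.62
tool_pos: [0.5385, 0.1336, 0.1697]
ee_rot: [-3.141, 0.001, 1.287]
contact_force: [-0.5, 0.5, 0.0]
finger_gap: 0.0367
gripper_force: 0.0
```

```bash
python3 - <<'E'
from h import *
s=manip.sense(); print(s['clock'],s['tool_pos'],s['ee_rot'],s['finger_gap'])
c=cap('wrist','w3.png');S=cap('scene')
v=np.hstack([cv2.resize(c['image'][120:380,180:460],(452,420)),cv2.resize(S['image'][235:345,375:465],(344,420),interpolation=2)])
cv2.imwrite('pics/p2.png',v[:,:,::-1])
for n,k in(('wrist',c),('scene',S)):
  for m in manip.masks_of(n,'stopper_top'): print(n,round(m['p'],2),np.round(m['box'],1),np.round(onz(k,m['box'][:2],.138),3))
E
```

```text
7.625 [0.53845256 0.1336064  0.16969685] [-3.14057025e+00  5.09008187e-04  1.28714815e+00] 0.03674675241224155
wrist 0.72 [317.1 270.8  53.1  60.5] [0.54  0.137 0.138]
```

View pics/p2.png

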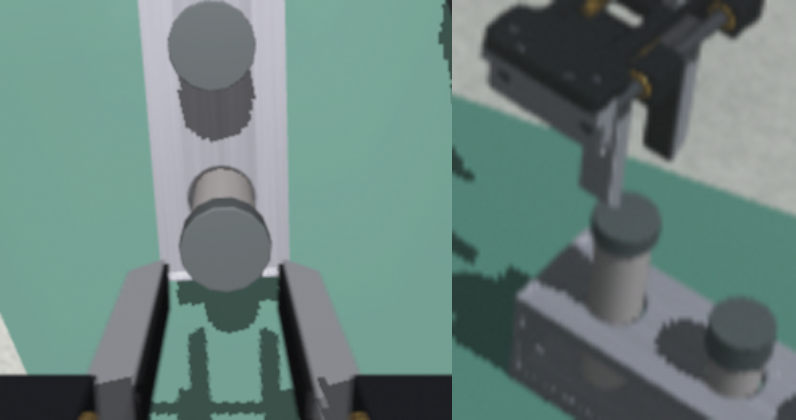

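The stopper is seated and sits centred between the opening fingers: disc at (319,273), finger mid-line about (318). Opening fully, then descending.

{"op": "send_rows", "data": {"motion": [[0,0,0,1,1,0,0],[0,0,0,1,1,0,0],[0,0,0,1,1,-20,0],[0,0,0,1,1,-45,0],[0,0,0,1,1,-65,0]]}}

```text
clock: 8.45
tool_pos: [0.5397, 0.1347, 0.1044]
ee_rot: [-3.141, 0.0, 1.287]
contact_force: [0.6, -0.8, -0.5]
finger_gap: 0.0938
gripper_force: 0.0
```

{"op": "send_rows", "data": {"motion": [[0,0,0,0,0,-12,0],[0,0,0,0,0,-24,0],[0,0,0,0,0,-26,0],[0,0,0,0,0,-26,130],[0,0,0,0,0,-26,150]]}}

```text
clock: 9.07
tool_pos: [0.5401, 0.1348, 0.0799]
ee_rot: [3.141, -0.0, 1.287]
contact_force: [-0.4, -0.3, 0.1]
finger_gap: 0.0776
gripper_force: 0.0
```

{"op": "send_rows", "data": {"motion": [[0,0,0,0,0,0,255],[0,0,0,0,0,0,255],[0,0,0,0,0,0,255],[0,0,0,0,0,0,255],[0,0,0,0,0,0,255]]}}

```text
clock: 9.7
tool_pos: [0.5398, 0.1347, 0.0794]
ee_rot: [-3.141, 0.0, 1.287]
contact_force: [0.3, -0.3, 0.6]
finger_gap: 0.0354
gripper_force: 30.0
```

{"op": "send_rows", "data": {"motion": [[0,0,0,0,0,0,255],[0,0,0,0,0,0,255]]}}

```text
clock: 9.95
tool_pos: [0.5398, 0.1347, 0.0794]
ee_rot: [-3.141, 0.0, 1.287]
contact_force: [0.2, 0.2, -0.3]
finger_gap: 0.0351
gripper_force: 30.0
```

```bash
python3 - <<'E'
from h import *
c=cap('wrist','w4.png');S=cap('scene','s4.png')
s=manip.sense(); print(s['ft_torque'],s['tool_pos'],proj(c,s['tool_pos']))
v=np.hstack([cv2.resize(c['image'][180:400,210:430],(420,420)),cv2.resize(S['image'][230:340,370:470],(380,420),interpolation=2)])
cv2.imwrite('pics/p3.png',v[:,:,::-1])
E
```

```text
[-0.03066152  0.01089837  0.00653373] [0.53977088 0.13475182 0.07935211] [316.7642285  298.81475119]
```

View pics/p3.png

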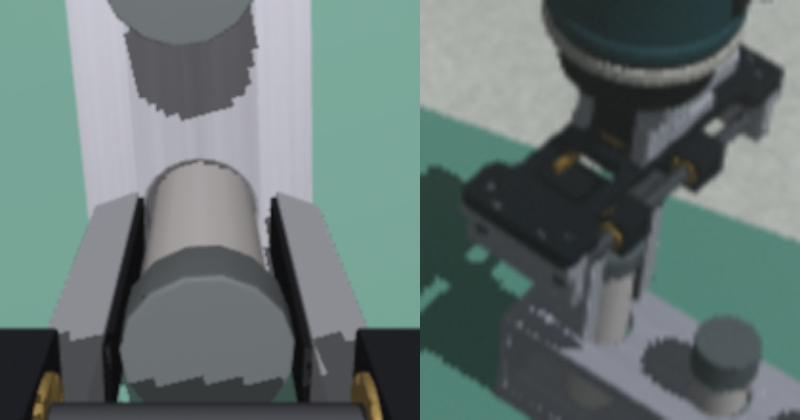

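The picture explains the 35 mm gap. The long pads hold the 36 mm disc at wrist crop (205,340), and there are gaps beside the tube wall at (195,220). Holding by the stopper is wrong. I'll release and regrip with the tool tilted 45° about the closing axis, coming from the free end of the rack, so the pads cross the tube below the disc. Bringing the tool upright afterwards also tips the tube 45°.

{"op": "send_rows", "data": {"motion": [[0,0,0,0,0,0,0],[0,0,0,0,0,0,0],[0,0,0,0,0,30,0],[0,0,0,0,0,75,0],[0,0,0,0,0,110,0]]}}

```text
clock: 10.68
tool_pos: [0.5399, 0.1349, 0.1911]
ee_rot: [3.141, -0.0, 1.287]
contact_force: [-0.7, -0.8, 0.3]
finger_gap: 0.0817
gripper_force: 0.0
```

{"op": "send_rows", "data": {"motion": [[8.6,-2.5,0,-5,-15,0,0],[17.3,-5,0,-10,-30,0,0],[25.9,-7.6,0,-15,-45,0,0],[34.6,-10.1,0,-20,-60,0,0],[43.2,-12.6,0,-20,-69,0,0]]}}

```text
clock: 11.3
tool_pos: [0.5203, 0.065, 0.1904]
ee_rot: [3.136, -0.784, 1.29]
contact_force: [1.2, 0.1, -0.7]
finger_gap: 0.0939
gripper_force: 0.0
```

{"op": "send_rows", "data": {"motion": [[0,0,0,0,0,0,0],[0,0,0,0,0,0,0]]}}

```text
clock: 11.55
tool_pos: [0.5198, 0.0658, 0.1894]
ee_rot: [-3.141, -0.779, 1.286]
contact_force: [-0.4, 1.2, -0.3]
finger_gap: 0.0937
gripper_force: 0.0
```

```bash
python3 - <<'E'
from h import *
c=cap('wrist','w5.png'); S=cap('scene')
print(-c['R'].T@c['t'])
for n,k in(('wrist',c),('scene',S)):
  for t in('stopper_top','tube'):
    for m in manip.masks_of(n,t): print(n,t,round(m['p'],2),np.round(m['box'],1))
for z in(.138,.124,.07):
  for e in(0,): print(z,proj(c,[.54,.135,z]),proj(S,[.54,.135,z]))
for u in(-15,15): print(proj(c,[.54+.96*u/1000,.135-.28*u/1000,.096]))
v=np.hstack([cv2.resize(c['image'][60:480,120:520],(500,525)),cv2.resize(S['image'][225:351,370:442],(300,525),interpolation=2)])
cv2.imwrite('pics/p4.png',v[:,:,::-1])
E
```

```text
[0.50216539 0.00244076 0.37415818]
wrist stopper_top 0.65 [315.5 236.5  43.7  50.3]
wrist tube 0.64 [315.6 248.3  47.9  76.6]
scene stopper_top 0.57 [421.6 292.1  17.5  17.2]
scene stopper_top 0.17 [448.3 344.9 119.6 100.4]
scene tube 0.85 [417.3 311.   23.2  49.3]
0.138 [317.09538832 228.16247306] [421.37810788 291.50353361]
0.124 [317.14537388 237.17286695] [420.73807367 296.22130521]
0.07 [317.30342521 265.66318547] [418.36118922 313.74161542]
[299.62441072 253.04685448]
[334.84276628 253.03121312]
```

View pics/p4.png

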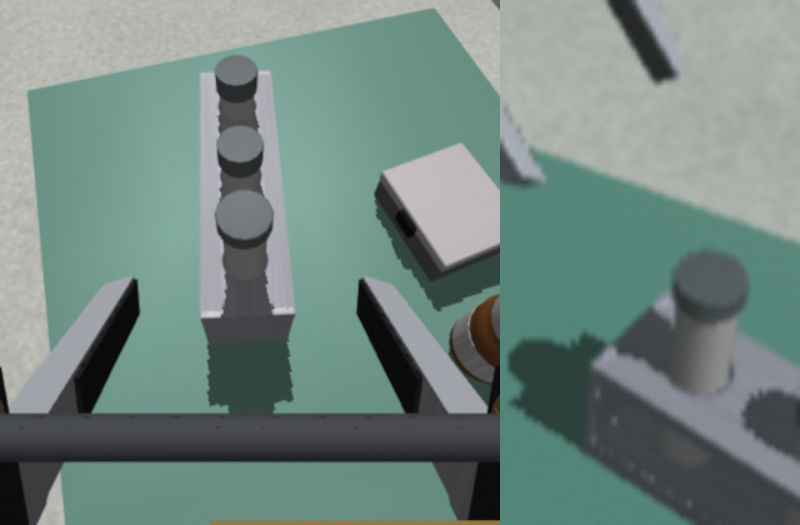

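The tube is upright and the stopper still seated. Disc top at wrist (315,230), predicted (317,228); the fingers straddle the line of approach. Going in along the tool axis.

{"op": "send_rows", "data": {"motion": [[0,0,0,4,12,-30,0],[0,0,0,9,30,-55,0],[0,0,0,14,48,-73,0],[0,0,0,19,66,-91,0],[0,0,0,23,80,-105,0]]}}

```text
clock: 12.48
tool_pos: [0.5428, 0.1471, 0.0839]
ee_rot: [-3.142, -0.779, 1.289]
contact_force: [0.2, -0.2, 0.4]
finger_gap: 0.094
gripper_force: 0.0
```

{"op": "send_rows", "data": {"motion": [[0,0,0,0,1,-1,0],[0,0,0,0,1,-1,120],[0,0,0,0,1,-1,160],[0,0,0,0,1,-1,255],[0,0,0,0,1,-1,255]]}}

```text
clock: 13.1
tool_pos: [0.5429, 0.1464, 0.0835]
ee_rot: [3.141, -0.779, 1.287]
contact_force: [0.3, 0.3, -0.3]
finger_gap: 0.0574
gripper_force: 0.0
```

{"op": "send_rows", "data": {"motion": [[0,0,0,0,0,0,255],[0,0,0,0,0,0,255],[0,0,0,0,0,0,255],[0,0,0,0,0,0,255],[0,0,0,0,0,0,255]]}}

```text
clock: 13.72
tool_pos: [0.5428, 0.1467, 0.0834]
ee_rot: [-3.141, -0.779, 1.287]
contact_force: [0.2, -0.2, -0.7]
finger_gap: 0.0294
gripper_force: 29.9
```

The gap is 29.4 mm, so the pads are on the tube wall. Drawing straight up.

{"op": "send_rows", "data": {"motion": [[0,0,0,0,0,8,255],[0,0,0,0,0,20,255],[0,0,0,0,0,35,255],[0,0,0,0,0,50,255],[0,0,0,0,0,65,255]]}}

```text
clock: 14.35
tool_pos: [0.5429, 0.1467, 0.1496]
ee_rot: [3.141, -0.779, 1.288]
contact_force: [0.7, -0.1, -0.7]
finger_gap: 0.0295
gripper_force: 29.9
```

{"op": "send_rows", "data": {"motion": [[0,0,0,0,0,20,255],[0,0,0,0,0,40,255],[0,0,0,0,0,65,255],[0,0,0,0,0,90,255],[0,0,0,0,0,100,255]]}}

```text
clock: 14.98
tool_pos: [0.543, 0.1468, 0.2498]
ee_rot: [3.139, -0.779, 1.289]
contact_force: [0.9, 0.3, -0.1]
finger_gap: 0.0293
gripper_force: 29.9
```

```bash
python3 - <<'E'
from h import *
from scipy.spatial.transform import Rotation as Ro
s=manip.sense(); print(s['tool_pos'],s['ee_rot'],s['joints'],s['contact_force'])
c=cap('wrist','w6.png'); S=cap('scene','s6.png')
R=Ro.from_euler('xyz',s['ee_rot']).as_matrix()
G=s['tool_pos']-R[:,2]*.0188
for h in(-.0903,.0277,.0417): print(proj(S,G+[0,0,h]), proj(c,G+[0,0,h]))
for n in('scene','wrist'):
  for t in('stopper_top','tube'):
    for m in manip.masks_of(n,t)[:2]: print(n,t,round(m['p'],2),np.round(m['box'],1))
E
```

```text
[0.54303501 0.14676096 0.24978961] [ 3.13920445 -0.7786678   1.28901029] [ 0.89108637  0.35894672 -0.93567808  1.98559458 -0.65106563  0.81895031
  0.16270102] [ 0.91255469  0.322472   -0.14771445]
[422.70825502 279.03580698] [316.85122701 351.50197708]
[428.75641988 234.25867212] [316.57568268 293.2462008 ]
[429.53340301 228.50633576] [316.51559479 280.54237665]
scene stopper_top 0.72 [427.2 231.4  20.5  20.1]
scene tube 0.74 [424.6 254.6  26.5  55.6]
wrist stopper_top 0.92 [317.4 290.2  90.8  98.3]
wrist tube 0.9 [319.2 306.7  92.8 128.4]
```

Tube held upright, foot about 0.17 m up. Carrying it to the steel tray.

{"op": "send_rows", "data": {"motion": [[0,0,0,0,-20,0,255],[0,0,0,0,-55,0,255],[0,0,0,0,-95,0,255],[0,0,0,2,-135,0,255],[0,0,0,4,-175,0,255]]}}

```text
clock: 15.9
tool_pos: [0.5465, -0.0309, 0.2479]
ee_rot: [-3.14, -0.78, 1.285]
contact_force: [0.8, 0.2, -0.6]
finger_gap: 0.0294
gripper_force: 29.9
```

{"op": "send_rows", "data": {"motion": [[-6,1.8,0,0,-40,0,255],[-12,3.5,0,0,-80,0,255],[-18,5.3,0,2,-120,0,255],[-24,7,0,4,-155,0,255],[-30,8.8,0,5,-185,0,255]]}}

```text
clock: 16.52
tool_pos: [0.5511, -0.2162, 0.2479]
ee_rot: [-3.139, -0.23, 1.284]
contact_force: [-0.3, -0.4, -1.5]
finger_gap: 0.0294
gripper_force: 29.9
```

{"op": "send_rows", "data": {"motion": [[-4,1.2,0,0,-25,-5,255],[-8,2.4,0,0,-45,-15,255],[-12,3.5,0,0,-60,-25,255],[-13.2,3.8,0,0,-66,-35,255],[-13.2,3.8,0,0,-66,-40,255]]}}

```text
clock: 17.15
tool_pos: [0.5512, -0.2795, 0.2073]
ee_rot: [-3.14, 0.005, 1.286]
contact_force: [0.1, 0.2, -1.5]
finger_gap: 0.0296
gripper_force: 29.9
```

```bash
cat > chk.py <<'E'
from h import *
from scipy.spatial.transform import Rotation as Ro
s=manip.sense(); print(s['clock'],s['tool_pos'],s['ee_rot'],s['finger_gap'],s['contact_force'])
S=cap('scene');T=cap('top');c=cap('wrist')
R=Ro.from_euler('xyz',s['ee_rot']).as_matrix()
G=s['tool_pos']-R[:,2]*.0188
R0=Ro.from_euler('xyz',[-3.141,-.779,1.287]).as_matrix()
a=R@R0.T@[0,0,1]; foot=G-.0906*a; top=foot+.132*a
print('pred axis',a,'foot',foot,'lowest',foot[2]-.015*np.hypot(*a[:2]),'top',top)
for n,k in(('scene',S),('top',T),('wrist',c)):
  print(n,'pred foot/top px',proj(k,foot),proj(k,top))
  for t in('stopper_top','tube'):
    for m in manip.masks_of(n,t)[:1]:
      ys,xs=np.nonzero(m['pixels']); p=np.c_[xs,ys].astype(np.float32); l=cv2.fitLine(p,cv2.DIST_L2,0,.01,.01).ravel()
      print(t,round(m['p'],2),np.round(m['box'],1),'dir',l[:2])
  d=proj(k,top)-proj(k,foot); print('pred dir',d/np.linalg.norm(d))
v=np.hstack([cv2.resize(S['image'][180:330,180:330],(400,400),interpolation=2),cv2.resize(T['image'][150:250,320:420],(400,400),interpolation=2)])
cv2.imwrite('pics/fin.png',v[:,:,::-1])
E
python3 chk.py
```

```text
17.15 [ 0.55121634 -0.27951443  0.2072766 ] [-3.13969348  0.00492282  1.28627347] 0.02959548273709915 [ 0.09059382  0.24494223 -1.4540044 ]
pred axis [0.19908385 0.67741504 0.70814863] foot [ 0.53323959 -0.34080943  0.16191807] lowest 0.15132712354144492 top [ 0.55951866 -0.25139065  0.25539369]
scene pred foot/top px [224.04829591 209.70921499] [246.57460051 195.07905883]
stopper_top 0.71 [245.9 197.2  18.1  17.2] dir [ 0.97859716 -0.20578533]
tube 0.9 [235.9 201.2  37.9  27.3] dir [ 0.83948255 -0.54338664]
pred dir [ 0.83864671 -0.54467577]
top pred foot/top px [401.38460904 207.97826473] [369.95326983 189.22128758]
pred dir [-0.85871781 -0.51244875]
wrist pred foot/top px [317.17426538 353.29293076] [316.35065075 284.0936075 ]
stopper_top 0.9 [317.9 288.9  89.7  96.9] dir [0.0929428  0.99567145]
tube 0.77 [320.1 306.8  94.6 132.9] dir [ 0.03113716 -0.9995151 ]
pred dir [-0.01190122 -0.99992918]
```

View pics/fin.png

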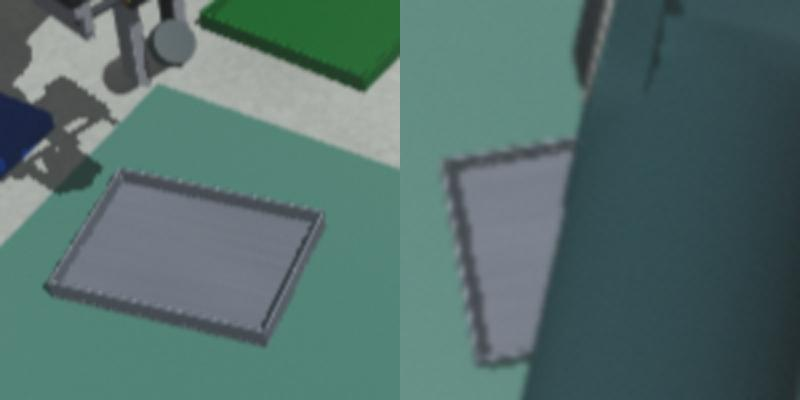

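The tube is held as predicted: its measured direction in the scene image matches 45°, with the stopper at (246,197) above the tray. Lowest point is 0.151 m, so it goes down 39 mm and settles.

{"op": "send_rows", "data": {"motion": [[0,0,0,0,0,-12,255],[0,0,0,0,0,-26,255],[0,0,0,0,0,-36,255],[0,0,0,0,0,-39,255],[0,0,0,0,0,-39,255]]}}

```text
clock: 18.23
tool_pos: [0.5518, -0.2792, 0.1693]
ee_rot: [-3.141, 0.006, 1.287]
contact_force: [-0.6, -0.1, 0.7]
finger_gap: 0.0294
gripper_force: 29.9
```

{"op": "send_rows", "data": {"motion": [[0,0,0,0,0,0,255],[0,0,0,0,0,0,255],[0,0,0,0,0,0,255],[0,0,0,0,0,0,255],[0,0,0,0,0,0,255]]}}

```text
clock: 18.85
tool_pos: [0.5518, -0.2793, 0.1694]
ee_rot: [-3.141, 0.006, 1.287]
contact_force: [-1.0, -0.5, -0.7]
finger_gap: 0.0292
gripper_force: 29.9
```

```bash
python3 chk.py
```

```text
18.85 [ 0.55181293 -0.27926486  0.16940255] [-3.14142459  0.00597953  1.28676347] 0.02924245980382186 [-1.02467116 -0.50172804 -0.66147759]
pred axis [0.19777895 0.67857567 0.70740267] foot [ 0.53392869 -0.34063679  0.12411153] lowest 0.11350937094762711 top [ 0.56003551 -0.2510648   0.21748869]
scene pred foot/top px [226.10587562 222.59262824] [248.47542988 209.39518401]
tube 0.73 [236.4 215.7  32.3  24.5] dir [ 0.8680175  -0.49653363]
pred dir [ 0.86127925 -0.50813193]
top pred foot/top px [398.93235027 210.39633591] [368.2787905  192.51854341]
pred dir [-0.86382122 -0.50379847]
wrist pred foot/top px [317.18508855 353.37672033] [316.31930563 284.14311023]
stopper_top 0.62 [317.1 289.9  90.1  92.4] dir [ 0.12675637 -0.9919339 ]
tube 0.67 [319.3 306.3  91.4 134. ] dir [ 0.03443069 -0.9994071 ]
pred dir [-0.01250426 -0.99992182]
```

```bash
python3 -c "
from bench import manip
print(manip.finish_job())"
```

```text
the job is handed in; nothing more can be done
None
```

I pressed the stopper fully home in the rack, then drew the tube out. It is now held steady at about 45°, stopper above the inside of the steel tray and its lowest point about 11 cm above the tray floor; the job was handed in at about 19 s, and no verdict was shown.

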